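Free the locating block from the glazing-jig tray

ROBOT

A 6-joint arm with a two-finger parallel gripper is mounted at the origin on the work surface. World frame = base frame: x ahead of the robot, y to its left, z up, the work surface at z = 0. Lengths are in mm, angles in rad, forces in N, time in s.
With the tool pointing down it reaches from about 275 to 825 mm from the base axis. Payload 5.2 kg.
Tool frame: the origin (TCP) lies at the very end of the fingers, on their centre line; the grasp point (between the pads) lies 19 mm behind it; z points along the fingers, y is the line along which they close (so a half turn about z gives the same grasp; the last joint's range is limited). The gripper opens to 93 mm and grips with 3 to 60 N. Pads are 15 mm wide; open, the fingers measure 128 mm over their backs; the gripper's body (75 mm by 188 mm) begins 65 mm behind the grasp point.
Start: joints at [0.907, 0.259, 1.535, -0, 1.348, -0.203], TCP at [244.546, 492.648, 218.653] pointing down, gripper open.
Joint ranges: [-3.14, 3.14], [-0.91, 2.08], [0.19, 2.58], [-1.22, 4.36], [0.22, 2.71], [-3.12, 3.12]. Speed limits (rad/s): [2.57, 2.57, 3.14, 3.14, 3.14, 3.14].

INTERFACE

Orientations are given as [roll, pitch, yaw] about the fixed x, y, z axes, in that order (R = Rz(yaw) Ry(pitch) Rx(roll)).
In Python, from bench import robot gives the robot as it stands. The module is installed in compiled form; this text tells all that it offers. Calls block until the motion is done:
- robot.move_ptp(position, orientation): joint-space move of the TCP to a pose.
- robot.move_linear(position, ori=None, speed=150, f_stop=None): straight line of the TCP; ori=None keeps the orientation; speed is the mean speed in mm/s. With f_stop (N) it stops when the force on the tool has changed by that much, and returns True; else False.
- robot.move_j(angles): joint-space move.
- robot.move_gripper(opening): opening from 0.0 (shut) to 1.0 (fully open); the grip force is fixed at half the most; returns when the fingers have stopped.
- robot.sleep(seconds).
- robot.inverse_kinematics(position, orientation): joint angles nearest the present ones, or None.
- robot.get_image(name): name is "side" or "top" or "wrist"; returns a dict with "img" (420x560x3 uint8, blue, green, red), "fovy" (degrees; the focal length in pixels is half the picture's height over the tangent of half this angle, whatever the lens; pixels are square), "cx", "cy" (the principal point, pixels), "eye" and "orientation" of the camera in the world. Camera axes: x right, y down, z forward; pixel columns grow to the right and rows downward; lengths in mm; the calibration is good to about 2 mm. The wrist camera is an equidistant fisheye: a pixel r from the principal point sees the ray r / f radians off the axis. A picture is of the moment at which its call begins. There is no depth.
A pose or a line that the arm cannot do raises robot.MotionError and nothing moves.
- robot.hand_in(): hands the job in; it is judged then, once.
Readings, each from a call of its own:
- robot.current_t(): time.
- robot.current_qpos(): joint angles.
- robot.current_joint_vel(): joint speeds.
- robot.current_joint_efforts(): joint torques, N m.
- robot.current_tcp_pos(): TCP position.
- robot.current_eef_rot(): TCP orientation.
- robot.current_contact_force(): force on the tool from outside, world axes, zero at the start.
- robot.current_ft_torque(): the same for the moment, N m.
- robot.current_gripper_width(): opening from 0.0 (shut) to 1.0 (fully open).
- robot.current_finger_force(): force on a finger pad.
Only numpy, scipy, OpenCV 4.12 (cv2) and the standard library are available. Lean on these libraries where they do the work, as an engineer would, in place of code of your own. Each camera call takes 0.05 s, during which the arm holds its last target. There are 200 camera calls.

TASK

Push the wooden jig tray along the rollers until it is fully home against the stop of the yellow bay, then grip the blue-topped locating block and rock it well over, first away from the robot, then back towards it, and so on, easing it up until it comes free of the steel jaws; the tray is not fastened and must stay home and down on its rollers, so do not pull straight. Finish while holding the block just clear, a couple of centimetres straight above the jaws, touching nothing but the gripper. Leave the amber roundel in its place on the tray, and everything else on the table where it is.

Things in the scene. Friction and masses are not known exactly. Their poses are not given: they have to be found in the camera images.
- track: Fixed roller strip, 462 mm long, 170 wide. Origin at table level; +y runs along the rollers to the yellow bay, x across, z up. Passive rollers, 24 mm thick, tops at z = 46 mm, every 30 mm from y = -225 to 195. Side rails 154 mm apart, 58 mm high (74 in the bay, y 47 to 222 mm); the -y end is open. Black rollers (y > 40 mm) are stiff: pushing takes about 5 N there, and the tray stays where left.
- bay_stop (a point): Middle of the inner face of the yellow end stop (wall 85 mm high) at roller-top height, at y = 210 mm of track; same axes. The tray is home when its front end touches this face.
- tray: Loose wooden jig tray on the rollers, 150 mm (x, across) by 170 mm (y, along; +y end leads into the bay), 1 kg, not fastened, 2 mm play at each rail. Origin: centre of its underside, at y = 125, z = 46 mm of track when home. Floor 10 mm thick, end boards 40 mm high, side boards 20 mm high.
- push_face (a point): Middle of the outer face of the tray's rear (-y) end board, 28 mm above the tray's underside, where it can be pushed with closed fingers; same axes as the tray.
- slot (a point): Mouth of the clamp slot at the jaw tops, 36 mm above the tray's underside, y = -30 mm of the tray. Jaws 46 mm long (x), 26 mm high, gripping the block's two y faces by a spring of 13 N; slot ends (x) are open, so the block can rock in the x-z plane. A straight pull meets 16 N of friction, more than the tray's weight; swung 8 to 12 degrees each way the block eases up 2 to 3 mm a swing, the tray staying down.
- block: Locating block, 0.12 kg, 85 mm tall: brass blade 40 (x) x 14 (y) x 40 mm high, above it a blue grip 30 (x) x 20 (y) x 45 mm. Origin: centre of its underside. Starts standing on the tray floor, its lowest 26 mm between the jaws, axes along the tray's. Best pinched across the 30 mm (fingers closing along x), fingertips 40 mm or more above its underside to clear the jaws.
- block_top (a point): Centre of the block's top, 85 mm above its underside. Leaning the block 10 degrees about the middle of its underside would press a lower corner 3.5 mm into the tray floor, so let it rise as it first leans over.
- tray_glass: Amber glass roundel, 54 mm across, 10 mm thick, lying loose on the tray floor; origin at the centre of its underside. It rides along and must stay there.
- glass_spot (a point): The point on the tray floor where the amber roundel lies at the start (local y = +42 mm).
- flux_jar: Bystander: lidded glass jar, 60 mm across, 85 mm tall. Leave it alone.
- solder_reel: Bystander: reel of solder with orange flanges, 64 mm across, 50 mm tall. Leave it alone.
- hammer: Bystander: small hammer lying on the table. Leave it alone.
- brush: Bystander: flux brush lying on the table. Leave it alone.
- green_glass: Bystander: green glass roundel, 54 mm across, 10 mm thick, lying on the table. Leave it alone.
- red_glass: Bystander: dark red glass roundel, 54 mm across, 10 mm thick, lying on the table. Leave it alone.
Things that resemble listed ones, but are neither listed nor needed, are in the scene too. Of the things like the block, leave any that is green; of the rest the larger one is meant.

How it is judged:
By the outcome, as a careful person would: the job done as asked, in the order asked, and still so for the second after the job is handed in, while the arm keeps its last pose, push and grip.
It also fails if it takes over 72 s, if anything falls off the work surface, if the arm or the gripper's body presses on something with over 40 N, if the wrist force passes 120 N, or if a joint passes its speed limit or range.

## Working session

There is one attempt and no reset: what is moved stays moved. The work goes in short steps, each a Python script; the robot and the scene stay as the last script left them, time stands still between calls to the robot, and variables do not carry over. Pictures are saved under pics/ and viewed, at most 10 in all, crops included, and the job is handed in when it is done.

```bash
mkdir -p pics
cat > h.py <<'E'
import numpy as np, cv2
from scipy.spatial.transform import Rotation as R
from bench import robot
def cam(n):
    d=robot.get_image(n); return d
def save(d,fn): cv2.imwrite('pics/'+fn,d['img'])
def ray(d,u,v):
    f=d['img'].shape[0]/2/np.tan(np.radians(d['fovy'])/2)
    x,y=(u-d['cx'])/f,(v-d['cy'])/f
    if d.get('fish'):
        r=np.hypot(x,y); s=np.sin(r)/r if r>1e-9 else 1; c=np.array([x*s,y*s,np.cos(r)])
    else: c=np.array([x,y,1.])
    return R.from_euler('xyz',d['orientation']).as_matrix()@c
def at_z(d,u,v,z):
    r=ray(d,u,v); e=np.array(d['eye']); return e+r*(z-e[2])/r[2]
E
python3 - <<'E'
from h import *
import pickle
D={}
for n in('side','top'):
    D[n]=cam(n);save(D[n],n+'0.png');print(n,{k:v for k,v in D[n].items() if k!='img'})
pickle.dump(D,open('d0.pkl','wb'))
E
```

```text
side {'fovy': 49.10546860099882, 'cx': 273.88754816947653, 'cy': 208.25269922030023, 'eye': array([ 218.41465348, -813.86359246, 1047.29896875]), 'orientation': array([-2.36415954,  0.00279367, -0.38873336])}
top {'fovy': 57.11586803822298, 'cx': 279.6258020630097, 'cy': 217.404729163027, 'eye': array([ 399.92504301,   10.89640021, 1101.6914514 ]), 'orientation': array([-3.00450032,  0.01339058, -1.54346882])}
```

View pics/top0.png

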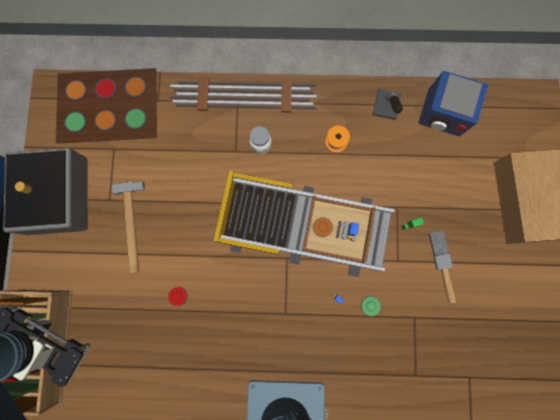

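View pics/side0.png

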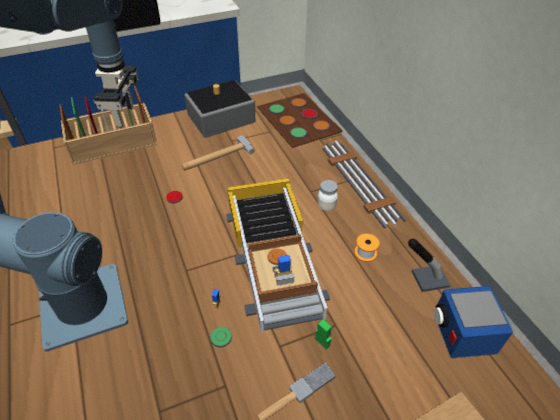

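The top view shows the track with the yellow bay at the left (225,212) and the tray at (340,228). Three things resemble the block: the blue one in the tray's clamp (354,229 top; 284,263 side), a small blue one on the table (338,298), and a green one (413,224). The one in the clamp is the larger that isn't green. I'll check it in a close crop.

Run:
```python
import pickle,cv2
D=pickle.load(open('d0.pkl','rb'))
cv2.imwrite('pics/topc.png',cv2.resize(D['top']['img'][165:285,210:400],None,fx=4.2,fy=4.2,interpolation=cv2.INTER_CUBIC))
```

```text
(no output)
```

View pics/topc.png

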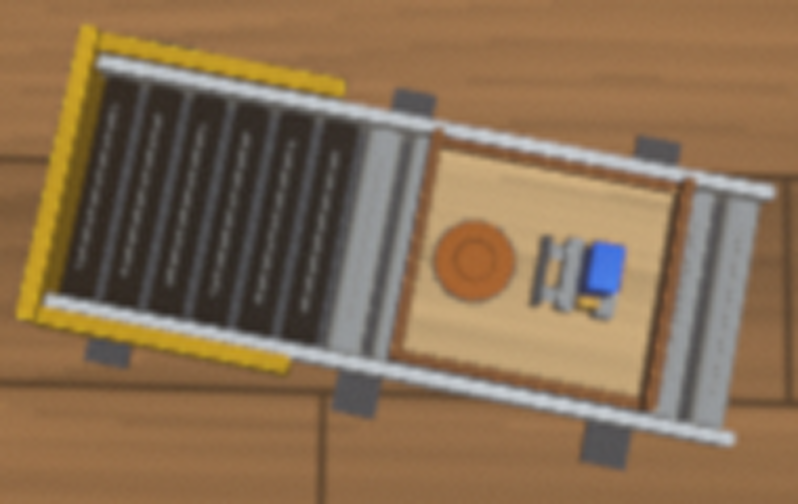

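Run:
```python
from h import *
import pickle
d=pickle.load(open('d0.pkl','rb'))['top']
P=lambda c,r,z: at_z(d,(c+.5)/4.2-.5+210,(r+.5)/4.2-.5+165,z)[:2]
for z,pts in((58,[(773,190),(733,438)]),(85,[(88,27),(20,318)]),(86,[(693,180),(650,408),(437,130),(395,355)]),(56,[(474,261)]),(131,[(606,268)])):
    q=[P(*p,z) for p in pts];print(z,np.round(q,1).tolist(),np.round(np.mean(q,0),1))
a=(P(773,190,58)+P(733,438,58))/2;b=(P(88,27,85)+P(20,318,85))/2
v=b-a;print(np.linalg.norm(v),np.arctan2(-v[0],v[1]))
w=(P(693,180,86)+P(650,408,86))/2;x=(P(437,130,86)+P(395,355,86))/2;v=x-w;print(np.linalg.norm(v),np.arctan2(-v[0],v[1]))
v=P(474,261,56)-P(606,268,131);print(np.linalg.norm(v),np.arctan2(-v[0],v[1]))
```

```text
58 [[572.2, -281.6], [411.8, -254.2]] [ 492.  -267.9]
85 [[663.1, 164.7], [474.2, 199.2]] [568.7 181.9]
86 [[572.7, -223.4], [428.5, -195.9], [600.9, -61.1], [457.2, -37.1]] [ 514.8 -129.4]
56 [[521.0, -88.5]] [521.  -88.5]
131 [[510.2, -160.6]] [ 510.2 -160.6]
456.30932290930394 -0.16889058514281305
163.04632702853772 -0.17519813772844128
72.90360446236413 -0.14970349264244948
```

The crop confirms the blue-topped block with its brass blade in the steel jaws at crop (606,268). The glass is at (474,261), 73 mm away against an expected 72. The tray is about 222 mm short of home. Next is the push.

```bash
cat >> h.py <<'E'
TH=-0.172; O=np.array([531.9,-34.1])
def W(x,y,z): # track -> world
    c,s=np.cos(TH),np.sin(TH); return [O[0]+c*x-s*y,O[1]+s*x+c*y,z]
def L(p):
    c,s=np.cos(TH),np.sin(TH); a=np.array(p[:2])-O; return [c*a[0]+s*a[1],-s*a[0]+c*a[1],p[2]]
E
python3 - <<'E'
from h import *
for yw in (TH+np.pi/2,TH-np.pi/2):
    print(yw,[robot.inverse_kinematics(W(0,y,z),[np.pi,0,yw]) for y,z in((-225,150),(95,98))])
yw=TH+np.pi/2 
q=robot.inverse_kinematics(W(0,-225,66),[np.pi,0,yw])
yw=min((TH+np.pi/2,TH-np.pi/2),key=lambda a:abs(robot.inverse_kinematics(W(0,-60,98),[np.pi,0,a])[5]))
o=[np.pi,0,yw];print(yw)
robot.move_gripper(0)
robot.move_ptp(W(0,-225,230),o)
robot.move_linear(W(0,-225,68),speed=150)
f0=robot.current_contact_force()
print(robot.move_linear(W(0,-170,68),speed=30,f_stop=2.5),L(robot.current_tcp_pos()),f0,robot.current_contact_force(),robot.current_t())
E
```

```text
1.3987963267948966 [array([-0.6789845 ,  0.32380446,  1.62054735,  0.        ,  1.19724084,
       -0.5069845 ]), array([-9.42097579e-02,  3.70853796e-01,  1.69385528e+00, -4.44089210e-16,
        1.07688358e+00,  7.77902421e-02])]
-1.7427963267948965 [array([-6.78984496e-01,  3.23804458e-01,  1.62054735e+00, -4.44089210e-16,
        1.19724084e+00,  2.63460816e+00]), array([-9.42097579e-02,  3.70853796e-01,  1.69385528e+00, -4.44089210e-16,
        1.07688358e+00, -3.06380241e+00])]
1.3987963267948966
False [np.float64(-0.03365211091209375), np.float64(-169.94548358498653), np.float64(68.00202140147752)] [ 0.1992508  -0.19494527 -0.37390479] [-0.65794796 -0.29824716 -0.24761772] 7.55
```

Run:
```python
from h import *
robot.move_linear(W(0,-20,68),speed=40)
print(L(robot.current_tcp_pos()),robot.current_contact_force())
print(robot.move_linear(W(0,60,68),speed=18,f_stop=14),L(robot.current_tcp_pos()),robot.current_contact_force(),robot.current_t())
d=cam('top');save(d,'t1.png')
cv2.imwrite('pics/t1c.png',cv2.resize(d['img'][165:285,210:400],None,fx=4.2,fy=4.2,interpolation=cv2.INTER_CUBIC))
```

```text
[np.float64(0.07173269257030812), np.float64(-20.009005735290607), np.float64(68.0261130845339)] [ 1.34816735 -3.3200219  -2.52628732]
True [np.float64(0.007009925804477568), np.float64(32.09743972664166), np.float64(67.74530536470847)] [-0.32657788 -1.22775189  1.30384342] 14.1917
```

View pics/t1c.png

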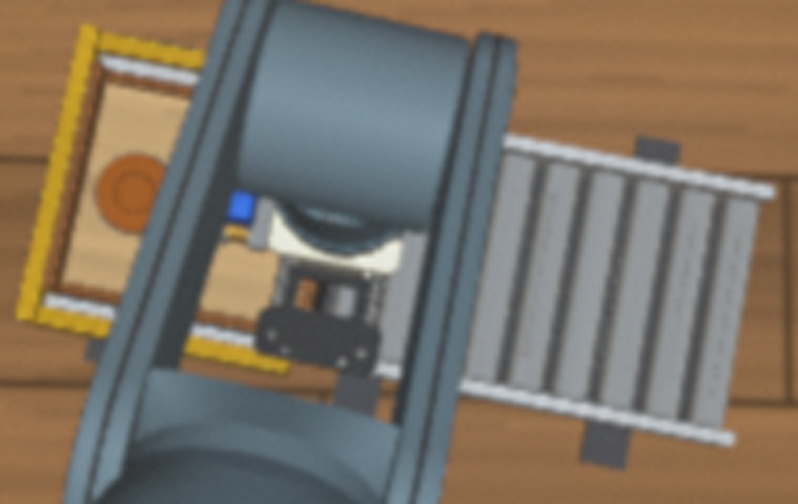

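The tray looks home, with its front board against the yellow stop at crop (85,180). The TCP stopped at 32.1, plus about 7.5 for half the finger, against 40. I'll press once more to confirm, then back off and look with the wrist camera.

Run:
```python
from h import *
import pickle
print(robot.move_linear(W(0,40,68),speed=10,f_stop=18),L(robot.current_tcp_pos()),robot.current_contact_force())
robot.move_linear(W(0,5,68),speed=80)
robot.move_linear(W(0,-10,210),speed=200)
robot.move_gripper(1)
o=[np.pi,0,TH+np.pi/2]
robot.move_linear(W(0,20,250),speed=200)
d=cam('wrist');d['fish']=1;save(d,'w1.png');print({k:v for k,v in d.items() if k!='img'})
t=cam('top');pickle.dump((d,t),open('d1.pkl','wb'))
m=np.zeros((600,800,3),np.uint8)
cv2.imwrite('pics/w1b.png',cv2.resize(d['img'],(800,600)))
cv2.imwrite('pics/t2c.png',cv2.resize(t['img'][165:285,210:400],None,fx=4.2,fy=4.2,interpolation=cv2.INTER_CUBIC))
print(robot.current_t(),L(robot.current_tcp_pos()))
```

```text
True [np.float64(-0.2749139151490345), np.float64(31.954675972163358), np.float64(67.21902918463152)] [-0.45272562 -1.27048174  1.62212281]
{'fovy': 65.70646984690485, 'cx': 285.57748921050126, 'cy': 206.28323711704405, 'eye': array([547.65253005,  53.91876217, 415.40807647]), 'orientation': array([ 2.88755530e+00,  1.41697905e-03, -1.68215075e-01]), 'fish': 1}
18.125 [np.float64(-0.6368050630465376), np.float64(19.532338232336766), np.float64(248.7716306216877)]
```

View pics/w1b.png

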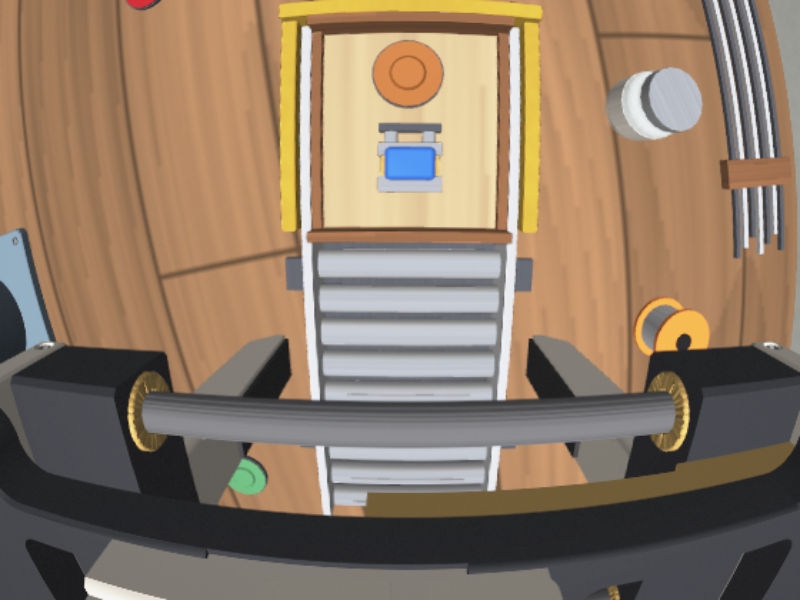

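The wrist view shows the tray's front board against the yellow stop (410,20) and the amber glass in place (408,73). The block's top is centred at (410,163) in the jaws.

Run:
```python
from h import *
import pickle
d,t=pickle.load(open('d1.pkl','rb'))
s=.7
for n,u,v,z in(('top',410.5,163,141),('tl',386.5,148,141),('tr',435,148,141),('railL',306.5,150,120-46),('railR',514.5,150,74),('glass',408,73,66),('boardRear L',308,235,86),('boardRear R',511,235,86),('stop',410,14,85)):
    print(n,np.round(L(at_z(d,u*s,v*s,z)),1))
```

```text
top [  1.5  97.5 141. ]
tl [-12.5 106.4 141. ]
tr [ 15.8 106.5 141. ]
railL [-74.8 110.5  74. ]
railR [ 78.4 111.2  74. ]
glass [ -0.3 168.7  66. ]
boardRear L [-72.2  48.2  86. ]
boardRear R [74.8 48.9 86. ]
stop [  1.  210.1  85. ]
```

View pics/t2c.png

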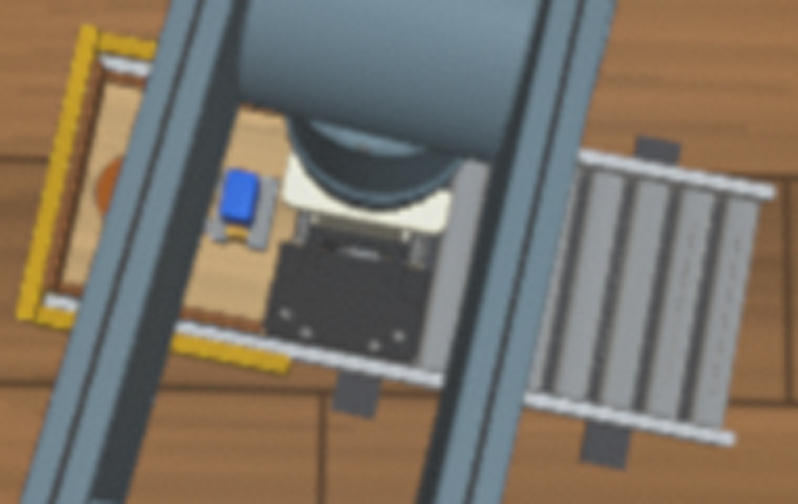

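Run:
```python
from h import *
import pickle
d,t=pickle.load(open('d1.pkl','rb'))
p=L(at_z(t,(240+.5)/4.2-.5+210,(195+.5)/4.2-.5+165,141));print('topcam',p)
o=[np.pi,0,TH+np.pi/2]
X,Y=1.2,96
robot.move_linear(W(X,Y,200),o,speed=150)
robot.sleep(.3);f0=robot.current_contact_force();print(f0,L(robot.current_tcp_pos()))
print(robot.move_linear(W(X,Y,99),o,speed=80,f_stop=6))
robot.move_gripper(0.0); robot.sleep(.2)
print(robot.current_gripper_width()*93,robot.current_finger_force(),robot.current_contact_force(),L(robot.current_tcp_pos()),robot.current_ft_torque(),robot.current_t())
d=cam('wrist');save(d,'w2.png')
s=cam('side');i=s['img'][150:330,190:350]
cv2.imwrite('pics/s2.png',cv2.resize(i,None,fx=3.3,fy=3.3,interpolation=cv2.INTER_CUBIC))
```

```text
topcam [np.float64(-0.8613453416246557), np.float64(95.59984053041673), np.float64(141.0)]
[ 0.33607375 -0.54392911  0.06831759] [np.float64(1.482315799512012), np.float64(95.46556994001674), np.float64(200.49064583456652)]
False
30.148954761834943 29.99575138092041 [-2.96292836  0.8303978   1.56464647] [np.float64(0.8480622254096204), np.float64(95.98906830663147), np.float64(98.9961604655273)] [-0.04850484  0.54258883 -0.01238155] 21.7917
```

View pics/s2.png

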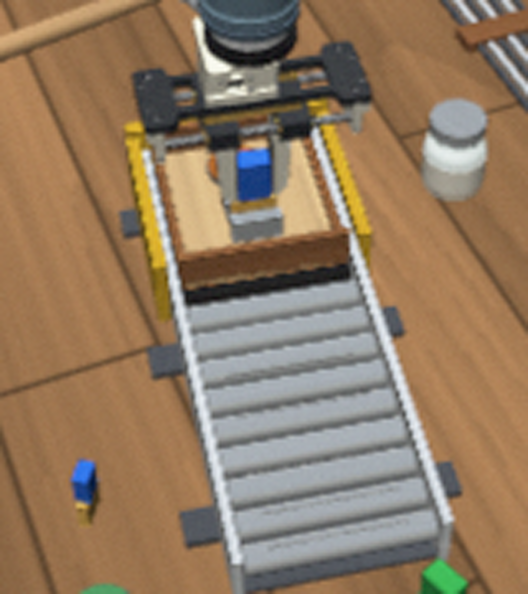

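The block is gripped (30 mm, 30 N). I'll start the first lean away in small steps and watch the force and how long each step takes.

```bash
cat >> h.py <<'E'
R0=R.from_euler('xyz',[np.pi,0,TH+np.pi/2])
XC,YC,HG=0.6,96.0,43.0
def go(deg,h,c,T=.3):
    "block lean deg (+ away), underside centre rise h, kept at x=XC at height c above underside"
    a=np.radians(deg); k=HG-c
    p=W(XC+k*np.sin(a),YC,56+h+c*(1-0)+k*np.cos(a)-c*(1-np.cos(a)))
    ax=np.array([-np.sin(TH),np.cos(TH),0])
    o=(R.from_rotvec(ax*a)*R0).as_euler('xyz')
    dist=np.linalg.norm(np.array(p)-robot.current_tcp_pos())
    robot.move_linear(p,o,speed=max(dist/T,.5))
    return L(robot.current_contact_force()+np.r_[O,0])
E
python3 - <<'E'
from h import *
print(L(robot.current_contact_force()+np.r_[O,0]))
for deg in (1,2,3,4):
    t=robot.current_t();f=go(deg,20*np.sin(np.radians(deg)),10,.3)
    print(deg,np.round(f,1),np.round(robot.current_ft_torque(),2),np.round(L(robot.current_tcp_pos()),2),np.round(robot.current_t()-t,2))
E
```

```text
[np.float64(-1.5121714854915433), np.float64(-0.7135105135605626), np.float64(2.378243497383831)]
1 [-1.6 -0.   0.3] [-0.05  0.3  -0.  ] [ 1.39 95.97 99.26] 0.27
2 [-0.1  0.8 -1.6] [-0.11 -0.14 -0.03] [ 2.02 96.01 99.55] 0.38
3 [ 1.3  0.5 -4. ] [-0.14 -0.38 -0.06] [ 2.56 96.   99.87] 0.37
4 [ 1.9  0.  -5.6] [-0.18 -0.57 -0.06] [  3.02  96.   100.17] 0.37
```

Run:
```python
from h import *
h=20*np.sin(np.radians(4)); f=[0,0,-5.6]
for deg in (5.5,7,8.5,10):
    h=h+(0.52 if f[2]>-7 else 0.3)
    f=go(deg,h,10,.35)
    print(deg,round(h,2),np.round(f,1),np.round(robot.current_ft_torque(),2),np.round(L(robot.current_tcp_pos()),2),round(robot.current_t(),2))
s=cam('side');i=s['img'][150:250,190:350]
cv2.imwrite('pics/s3.png',cv2.resize(i,None,fx=5,fy=5,interpolation=cv2.INTER_CUBIC))
```

```text
5.5 1.92 [ 0.8 -0.3 -5.3] [-0.13 -0.34 -0.12] [  3.57  95.95 100.6 ] 23.73
7 2.44 [-0.4 -0.1 -6.1] [-0.17 -0.11 -0.11] [  4.34  95.96 101.01] 24.17
8.5 2.96 [-0.8 -0.6 -5. ] [-0.2   0.01  0.02] [  5.23  95.93 101.38] 24.58
10 3.48 [-1.  -0.9 -6.1] [-0.25  0.11  0.06] [  6.16  95.96 101.73] 25.01
```

View pics/s3.png

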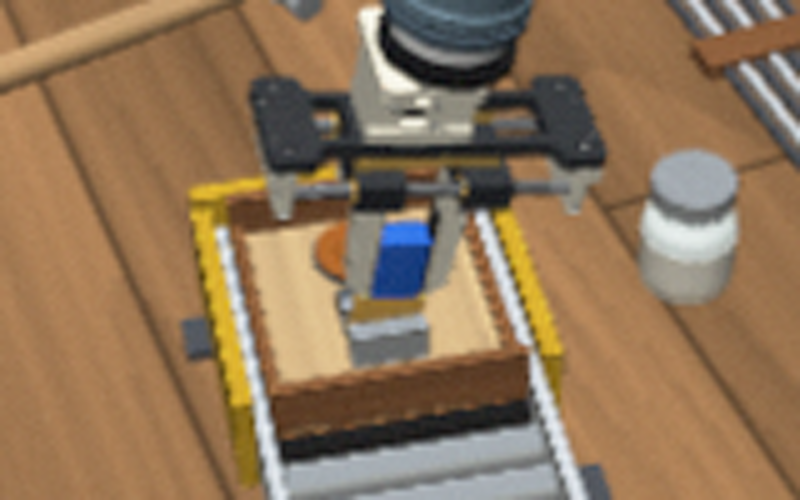

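The block leans away (blue top shifted right at (405,260)), and the tray is still home and down. I'll continue rocking with the rise limited by force.

```bash
cat > rock.py <<'E'
from h import *
import sys
h=float(sys.argv[1]);cur=float(sys.argv[2]);n=int(sys.argv[3]);A=10.5;f=[0,0,-6]
for s in range(n):
    tgt=-A if cur>0 else A; mn=0;fx=0;tq=0
    for deg in np.linspace(cur,tgt,6)[1:]:
        if f[2]>-6.5:h+=.52
        elif f[2]>-8:h+=.3
        c=max(0,(26-h)/2)
        f=go(deg,h,c,.3);mn=min(mn,f[2]);fx=max(fx,abs(f[0]));tq=max(tq,abs(robot.current_ft_torque()[1]))
        if f[2]<-9.5: print('!',deg,f)
    cur=tgt
    print(cur,round(h,2),np.round(f,1),'minFz',round(mn,1),'fx',round(fx,1),'tq',round(tq,2),np.round(L(robot.current_tcp_pos()),1),round(robot.current_gripper_width()*93,1),round(robot.current_t(),1))
E
python3 rock.py 3.48 10 3
```

```text
-10.5 5.86 [-0.7 -1.1 -5. ] minFz -8.0 fx 1.2 tq 0.41 [ -5.3  96.  104.3] 29.7 27.4
10.5 8.46 [-1.7 -1.1 -1.1] minFz -2.2 fx 1.7 tq 0.64 [  6.9  96.  106.8] 30.1 29.7
-10.5 10.32 [ 2.7 -0.5 -6. ] minFz -8.4 fx 2.7 tq 0.2 [ -5.5  96.  108.8] 29.5 31.9
```

Run:
```python
from h import *
s=cam('side');i=s['img'][165:240,215:315]
cv2.imwrite('pics/s4.png',cv2.resize(i,None,fx=8,fy=8,interpolation=cv2.INTER_CUBIC))
```

```text
(no output)
```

View pics/s4.png

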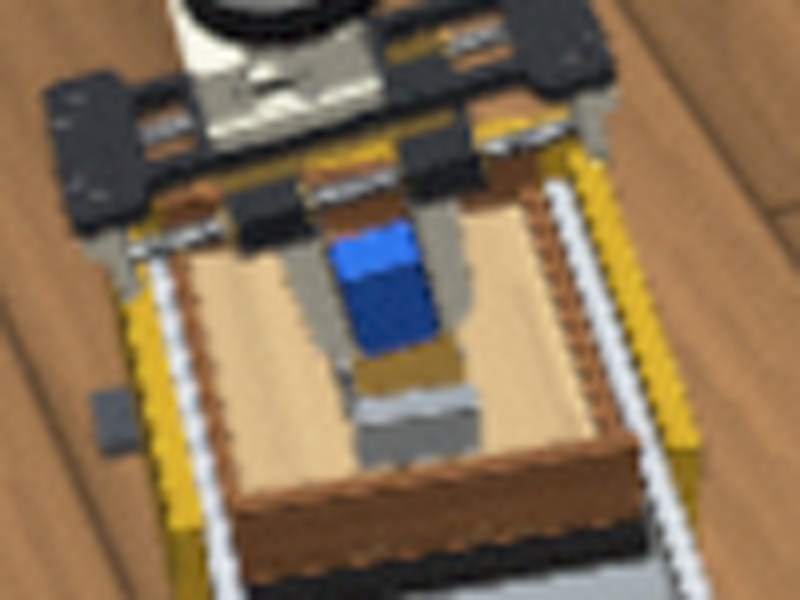

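The block now leans towards the robot along with the gripper, and more brass shows above the jaws at (410,365). The tray is still home and down.

```bash
python3 rock.py 10.32 -10.5 6
```

```text
10.5 12.92 [-2.2 -1.9 -0.6] minFz -2.4 fx 2.7 tq 0.72 [  7.1  96.  111.2] 29.9 34.1
! 6.3 [np.float64(0.4654841661765232), np.float64(-0.9114529838862565), np.float64(-10.101431021020563)]
-10.5 14.26 [ 2.5 -0.6 -5.6] minFz -10.1 fx 2.5 tq 0.42 [ -5.9  96.  112.8] 29.6 36.2
10.5 16.86 [-1.8 -1.6 -0.8] minFz -1.1 fx 3.1 tq 0.77 [  7.4  96.  115.1] 30.1 38.4
! 6.3 [np.float64(1.0263733048394699), np.float64(-1.0285690451002707), np.float64(-9.863292602956472)]
-10.5 18.2 [ 3.  -1.  -6.2] minFz -9.9 fx 3.0 tq 0.41 [ -6.2  96.  116.7] 29.9 40.5
10.5 20.8 [-3.  -2.  -0.9] minFz -1.4 fx 3.0 tq 0.81 [  7.8  96.  119.1] 29.9 42.7
! 6.3 [np.float64(1.0131159242406937), np.float64(-0.6281171040849549), np.float64(-9.644235524925556)]
-10.5 21.84 [ 3.6 -1.5 -5.2] minFz -9.6 fx 3.6 tq 0.39 [ -6.5  96.  120.3] 30.1 44.9
```

```bash
sed -i 's/        if f\[2\]>-6.5:h+=.52/        if cur>0 and abs(deg-cur)<5: h+=.1\n        elif f[2]>-6.5:h+=.52/' rock.py; python3 rock.py 21.84 -10.5 3
```

```text
10.5 24.44 [-4.  -2.2  2.4] minFz -1.6 fx 4.0 tq 0.92 [  8.2  96.  122.9] 29.9 47.0
-10.5 25.36 [ 2.6 -1.9 -2.4] minFz -9.1 fx 2.7 tq 0.32 [ -6.5  95.9 124.2] 29.9 49.2
10.5 27.44 [-1.7  0.7  5.6] minFz -9.0 fx 4.4 tq 0.78 [  8.2  96.2 126.4] 30.1 51.5
```

Run:
```python
from h import *
h=27.44;f=[0,0,0]
P=[(7,.1),(3,.5),(-1,.5),(-5,.5),(-9,.6),(-5,.6),(-1,.6),(3,.7),(6,.8),(3,.9),(0,.9)]
for deg,dh in P:
    if f[2]>-6.5:h+=dh
    f=go(deg,h,0,.28);print(deg,round(h,2),np.round(f,1),round(robot.current_t(),1))
s=cam('side');i=s['img'][165:240,215:315]
cv2.imwrite('pics/s5.png',cv2.resize(i,None,fx=8,fy=8,interpolation=cv2.INTER_CUBIC))
```

```text
7 27.54 [-1.1 -0.2  0.2] 52.0
3 28.04 [ 0.2  1.  -0.6] 52.4
-1 28.54 [ 0.8 -0.5 -1. ] 52.8
-5 29.04 [-0.4  0.1 -2.1] 53.3
-9 29.64 [ 0.2  1.3 -0.9] 53.7
-5 30.24 [-0.5  0.1 -1. ] 54.1
-1 30.84 [ 0.   0.4 -0.9] 54.6
3 31.54 [ 0.4  0.5 -1.8] 55.0
6 32.34 [-0.   0.5 -1.6] 55.4
3 33.24 [ 0.5  0.2 -2.1] 55.8
0 34.14 [-0.2 -0.4 -1.4] 56.3
```

The tool now carries only the block's weight (about 1.2 N), so the block is free. I'll lift it to about 20 mm above the jaws and check.

Run:
```python
from h import *
print(go(0,46,0,.8)); robot.sleep(.3)
print(robot.current_contact_force(),L(robot.current_tcp_pos()),robot.current_gripper_width()*93,robot.current_t())
s=cam('side')['img'];w=cam('wrist')['img']
a=cv2.resize(s[160:250,215:315],(400,360),interpolation=cv2.INTER_CUBIC)
b=cv2.resize(w[0:252,140:420],(400,360),interpolation=cv2.INTER_CUBIC)
cv2.imwrite('pics/end.png',np.hstack([a,b]))
```

```text
[np.float64(-0.09934979224540783), np.float64(0.30995993694123103), np.float64(-0.5993404859471888)]
[ 0.25104347  0.64984461 -1.94034016] [np.float64(0.5381112999405744), np.float64(95.9840822855773), np.float64(144.91521121022876)] 29.941614662316383 57.6333
```

View pics/end.png

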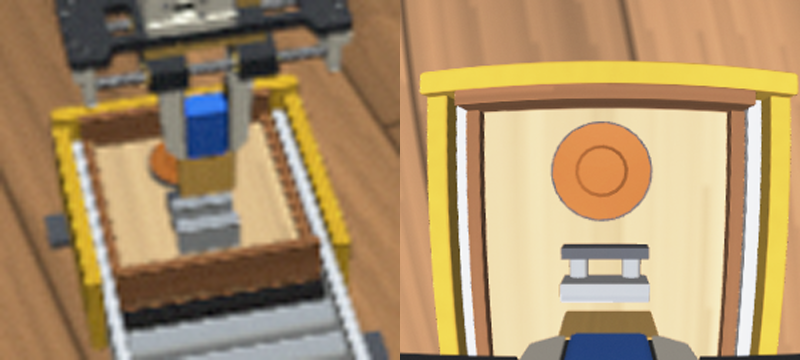

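The tray is home, the amber glass is in place, and the block hangs over the jaws with its brass fully visible. I'll check the clearance by projection.

Run:
```python
from h import *
import pickle
d=pickle.load(open('d0.pkl','rb'))['side']
M=R.from_euler('xyz',d['orientation']).as_matrix();f=210/np.tan(np.radians(d['fovy'])/2)
def pj(p):
    c=M.T@(np.array(p)-d['eye']);return np.round([((d['cx']+f*c[0]/c[2])-215)*4,((d['cy']+f*c[1]/c[2])-160)*4])
for n,y,z in(('bottom front',89,102),('if 10 lower',89,92),('blue/brass',86,142),('top front',86,187),('jaw top front',80,82),('jaw bottom',80,56)): print(n,pj(W(0.6,y,z)),pj(W(20,y,z)))
print(robot.current_contact_force(),robot.current_joint_vel().round(3))
```

```text
bottom front [206. 196.] [232. 192.]
if 10 lower [206. 206.] [232. 201.]
blue/brass [206. 159.] [233. 155.]
top front [205. 112.] [233. 108.]
jaw top front [209. 224.] [235. 220.]
jaw bottom [209. 248.] [235. 244.]
[ 0.02448045  0.00750798 -1.70034204] [-0.001 -0.    -0.001 -0.    -0.002  0.001]
```

The prediction and the picture agree: the bottom edge is at row 196, so the block is about 20 mm clear of the jaws with no slip in the grip. Handing in.

```bash
python3 -c "
from bench import robot
print(robot.hand_in(),robot.current_t())"
```

```text
the job is handed in; nothing more can be done
the job is handed in; nothing more can be done
```

The job is handed in, at about 58 s on the robot's clock: the tray is home against the yellow stop and down on its rollers, the amber roundel is still in its place, and the block was rocked free and is held about 20 mm above the jaws, touching only the gripper.

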